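# Find the loose bolt in the clamped drilling jig

### The arm

A 6-joint arm with a two-finger parallel gripper is mounted at the origin on the work surface. World frame = base frame: x ahead of the robot, y to its left, z up, the work surface at z = 0. Lengths are in mm, angles in rad, forces in N, time in s.
With the tool pointing down it reaches from about 425 to 950 mm from the base axis. Payload 14.7 kg.
Tool frame: the origin (TCP) lies midway between the tips of the shut fingers; the grasp point (between the pads) lies 19 mm behind it; z points along the fingers, y is the direction in which the jaws open and shut (so a half turn about z gives the same grasp; the last joint's range is limited). The gripper opens to 85 mm and grips with 20 to 120 N. Pads are 22 mm wide; open, the fingers measure 114 mm over their backs; the gripper's body (76 mm by 85 mm) begins 54 mm behind the grasp point. The pads swing forward as they close: fully open they stand 13 mm farther back than shut.
Start: joints at [-1.236, 0.48, 1.596, -0, 1.065, -0.047], TCP at [242.2, -603.185, 231.297] pointing down, gripper open.
Joint ranges: [-2.75, 2.75], [-0.82, 2.05], [0.23, 2.67], [-1.56, 4.7], [0.09, 2.69], [-2.92, 2.92]. Speed limits (rad/s): [1.89, 1.89, 2.39, 3.01, 3.01, 3.01].

### API

Orientations are given as a unit quaternion [x, y, z, w].
In Python, from rig import observe, read_camera, hand_in gives the robot as it stands.
- The arm moves only by the tool apply_moves, never from a script. Its argument "steps" is a list of rows, each an object of numbers: "tx", "ty", "tz": the shift along the tool's x, y, z in cm; "turn": the turn about the tool's z in rad. In form: [{"tx": .., "ty": .., "tz": .., "turn": ..}, ...]. A call has 1 to 10 rows; each row shifts and turns the pose as measured when the row begins, along the tool's axes as they then stand; what a row does not reach is not made up. A row lasts 1/12 s, in which the tool goes at most 41.7 mm and 7.16 degrees, less where a joint would pass 70% of its speed; a pose out of reach is approached as far as the arm can. A call is refused whole if a number of a shift passes 4.17 or a number of a turn 0.125, either way. A call with a gripper value outside its range is refused whole. "fingers" is the opening, from 0 (shut) to 1 (fully open), set as the call begins (left out, the last holds). The fingers move at their own pace and stop on an object; "grip_force" is the grip in N (left out, the last holds). Time passes only in rows, so rows that do not move let the fingers close. It gives the time, the measured TCP pose, the force and the opening at its end, in the units of the state.
- observe(): the state, without advancing time (a new reading comes with each control period).
- read_camera(name): name is "side" or "top" or "wrist"; returns a dict with "frame" (420x560x3 uint8, red, green, blue), "mtx" (3x3 intrinsics, pixels), "k1" (the pictures are not rectified: a ray, as slopes to the right and down, at radius r is drawn at 1 + k1 r^2 times it, then the intrinsics apply), "rvec" (rotation vector, rad) and "tvec" (3), from world to camera coordinates, as OpenCV has them. Camera axes: x right, y down, z forward; pixel columns grow to the right and rows downward; lengths in mm; the calibration is good to about 2 mm. A picture is of the moment at which its call begins. There is no depth.
- hand_in(): hands the job in, once; it reports no verdict.
The state is a dict: "t": time; "qpos": joint angles; "qvel": joint speeds; "joint_torque": joint torques, N m; "eef_pos": TCP position; "tool_rot": TCP orientation; "force": force on the tool from outside, world axes, zero at the start; "torque": the same for the moment, N m; "gripper_width": opening from 0.0 (shut) to 1.0 (fully open).
Only numpy, scipy, OpenCV 4.12 (cv2) and the standard library are available. Lean on these libraries where they do the work, as an engineer would, in place of code of your own. Each camera call takes 0.05 s, during which the arm holds its last target.

### The job

First turn the vise's crank so that its jaw closes and grips the wooden jig firmly. Then tap the jig's three bolts down one after another until you find the loose one, which sinks when pressed and stays down; leave the covers of the other bolts shut. Lift the loose bolt's hinged blue cover by its yellow bar to about 45 degrees or more and finish holding it open there with the fingers, the jig still clamped and the things around it left where they are.

Things in the scene. Friction and masses are not known exactly. Their poses are not given: they have to be found in the camera images.
- vise: red machine vise fixed to the bench, 240 x 160 mm, bed 40 mm above the bench, fixed jaw (far, +x side, 72 mm high) and sliding jaw (near side, 72 mm high). Origin on the bench under the middle of the jaw opening; x is the closing direction (away from the crank), z up. The jaws stand 80 mm apart at jaw joint 0. The crank's axis runs along x through y = 0, z = 0.060 of this frame; the middle of its handle lies at x = -0.150.
- jaw (a joint): sliding jaw of the vise, m: 0 open, grows as the jaw moves along the vise's +x. It touches both the jig and through it the fixed jaw at about 0.010. It is moved only by the crank: 6 mm per rad.
- crank (a joint): crank of the vise, rad, starts at 0 to 0.35. At 0 the handle leans 1.0 rad from upright to the vise's +y; as the value grows it swings over the top to the -y side (clockwise seen from the robot) and the jaw closes. About 6 N at the handle turns it. At about 1.7 the jig is caught and the crank stops; push on there till it resists with 10 N or more to grip firmly. It stays where left.
- crank_handle (a point): middle of the crank's black handle: a freely spinning round bar, 14 mm thick and 52 mm long, parallel to the vise's x, 55 mm from the crank's axis, with free space all round it except for the crank arm 28 mm from its middle on the vise side
- jig: wooden drilling jig, a bar 70 x 190 x 45 mm lying loose on the vise bed between the jaws, its length along y. Origin at the centre of its underside; x as the vise's. Its bolts lie 65 mm apart along y.
- bolt_1_top (a point): centre of the top face of the domed brass bolt head (19 mm across) at the jig's +y end; it stands 18 mm above the wood and sticks 12 mm up through the window of its closed cover
- bolt_1 (a joint): how far that bolt has sunk, m. A loose bolt sinks 8 mm under about 4 N and stays down; a tight one gives less than 2 mm under 20 N. Just one of the three is loose, and it may be any of them.
- cover_1 (a joint): opening of the blue sheet-metal cover around bolt 1, rad: 0 shut, up to 1.3; it falls shut when let go. 46 mm wide; it weighs 60 g.
- cover_1_handle (a point): middle of the yellow bar handle of cover 1: 8 mm thick, 36 mm clear length between its two struts, parallel to the jig's y, 30 mm above the sheet with clear space under it, on the crank side of the jig (64 mm from the hinge towards -x and 30 mm above it)
- cover_1_hinge (a point): middle of the hinge line of cover 1, along the jig's y at its far (+x) edge; opening lifts the bar and swings it over towards +x
- bolt_2_top (a point): centre of the top face of the domed brass bolt head (19 mm across) at the jig's middle; it stands 18 mm above the wood and sticks 12 mm up through the window of its closed cover
- bolt_2 (a joint): how far that bolt has sunk, m. A loose bolt sinks 8 mm under about 4 N and stays down; a tight one gives less than 2 mm under 20 N. Just one of the three is loose, and it may be any of them.
- cover_2 (a joint): opening of the blue sheet-metal cover around bolt 2, rad: 0 shut, up to 1.3; it falls shut when let go. 46 mm wide; it weighs 60 g.
- cover_2_handle (a point): middle of the yellow bar handle of cover 2: 8 mm thick, 36 mm clear length between its two struts, parallel to the jig's y, 30 mm above the sheet with clear space under it, on the crank side of the jig (64 mm from the hinge towards -x and 30 mm above it)
- cover_2_hinge (a point): middle of the hinge line of cover 2, along the jig's y at its far (+x) edge; opening lifts the bar and swings it over towards +x
- bolt_3_top (a point): centre of the top face of the domed brass bolt head (19 mm across) at the jig's -y end; it stands 18 mm above the wood and sticks 12 mm up through the window of its closed cover
- bolt_3 (a joint): how far that bolt has sunk, m. A loose bolt sinks 8 mm under about 4 N and stays down; a tight one gives less than 2 mm under 20 N. Just one of the three is loose, and it may be any of them.
- cover_3 (a joint): opening of the blue sheet-metal cover around bolt 3, rad: 0 shut, up to 1.3; it falls shut when let go. 46 mm wide; it weighs 60 g.
- cover_3_handle (a point): middle of the yellow bar handle of cover 3: 8 mm thick, 36 mm clear length between its two struts, parallel to the jig's y, 30 mm above the sheet with clear space under it, on the crank side of the jig (64 mm from the hinge towards -x and 30 mm above it)
- cover_3_hinge (a point): middle of the hinge line of cover 3, along the jig's y at its far (+x) edge; opening lifts the bar and swings it over towards +x
- hammer: hammer lying on the bench, to be left alone
- glue: white bottle, 150 mm high, to be left alone
- tub: green open tub 100 x 140 x 50 mm, to be left alone
- offcut: wooden offcut 140 x 50 x 22 mm, to be left alone
There are look-alikes about, which are no part of the job. Of the things that look like the jig, the middle-sized one is meant.

How it is judged (in metres and radians):
On the way, in this order (a step that is already met when the one before it is completed fails the run):
1. the jig is gripped in the vise with more than 10 N (contact force between jaw and jig above 10 N and value of joint jaw above 0.009 m), for 0.3 s.
2. the loose bolt has been tapped down (value of joint any of bolt_1, bolt_2, bolt_3 above 0.005 m), for 0.2 s.
3. the loose bolt's cover is lifted open (((value of joint bolt_1 above 0.005 m and value of joint cover_1 above 0.7 rad) or (value of joint bolt_2 above 0.005 m and value of joint cover_2 above 0.7 rad) or (value of joint bolt_3 above 0.005 m and value of joint cover_3 above 0.7 rad))), for 0.2 s.
At the end, for the whole second after the job is handed in: The jaw presses on the jig with more than 10 N; the bolt that sank (more than 5 mm) has its cover open by more than 0.7 rad (40 degrees), still, and touched by the fingers (more than 0.2 N), which alone keep it from falling shut; the other two covers are shut (less than 0.2 rad) (contact force between jaw and jig above 10 N and ((value of joint bolt_1 above 0.005 m and value of joint cover_1 above 0.7 rad and contact force between the fingers and cover_1 above 0.2 N and velocity of joint cover_1 between -0.2 and 0.2 rad/s and value of joint each of cover_2, cover_3 below 0.2 rad) or (value of joint bolt_2 above 0.005 m and value of joint cover_2 above 0.7 rad and contact force between the fingers and cover_2 above 0.2 N and velocity of joint cover_2 between -0.2 and 0.2 rad/s and value of joint each of cover_1, cover_3 below 0.2 rad) or (value of joint bolt_3 above 0.005 m and value of joint cover_3 above 0.7 rad and contact force between the fingers and cover_3 above 0.2 N and velocity of joint cover_3 between -0.2 and 0.2 rad/s and value of joint each of cover_1, cover_2 below 0.2 rad))); the arm keeps its last pose, push and grip.
It fails at once if the cover of a bolt that has not sunk was opened ((value of joint cover_1 above 0.3 rad and not (value of joint bolt_1 above 0.005 m)) or (value of joint cover_2 above 0.3 rad and not (value of joint bolt_2 above 0.005 m)) or (value of joint cover_3 above 0.3 rad and not (value of joint bolt_3 above 0.005 m))).
It fails at once if a bystander was moved more than 3 cm (distance of any of hammer, glue, tub, offcut from where it was at the start of the episode above 0.03 m).
It also fails if it takes over 61 s, if anything falls off the work surface, if the arm or the gripper's body presses on something with over 40 N, if the wrist force passes 120 N, or if a joint passes its speed limit or range.

## Working session

There is one attempt and no reset: what is moved stays moved. The work goes in short steps, Python scripts to look and compute and a tool call to move; the robot and the scene stay as the last step left them, time stands still between calls to the robot, and variables do not carry over. Pictures are saved under pics/ and viewed, and the job is handed in when it is done.

Besides the shell and the picture viewer there is one more tool, called after ">>>" in YAML: its name, and indented under it one key for each argument. apply_moves: Moves the arm, as the interface text tells. Its arguments: {"type":"object","properties":{"steps":{"type":"array","items":{"type":"object","properties":{"tx":{"type":"number"},"ty":{"type":"number"},"tz":{"type":"number"},"turn":{"type":"number"}}}},"fingers":{"type":"number"},"grip_force":{"type":"number"}},"required":["steps"]}

```bash
mkdir -p pics; ls; cat > h.py <<'E'
import numpy as np, cv2
from rig import observe, read_camera
def save(name,fn,d=None):
    d=d or read_camera(name); np.savez(''+fn+'.npz',**d); cv2.imwrite('pics/'+fn+'.png',d['frame'][:,:,::-1]); return d
def load(fn): return dict(np.load(''+fn+'.npz'))
def proj(d,P):
    P=np.atleast_2d(np.array(P,float)); K=d['mtx']; R,_=cv2.Rodrigues(np.array(d['rvec'],float)); c=P@R.T+np.array(d['tvec']).ravel()
    s=c[:,:2]/c[:,2:]; r2=(s**2).sum(1,keepdims=True); s=s*(1+float(d['k1'])*r2)
    return np.c_[s[:,0]*K[0][0]+K[0][2], s[:,1]*K[1][1]+K[1][2]]
def ray(d,uv):
    K=np.array(d['mtx'],float); p=cv2.undistortPoints(np.array(uv,float).reshape(-1,1,2),K,np.array([float(d['k1']),0,0,0])).reshape(-1,2)
    R,_=cv2.Rodrigues(np.array(d['rvec'],float)); C=-R.T@np.array(d['tvec'],float).ravel()
    D=np.c_[p,np.ones(len(p))]@R; return C,D/np.linalg.norm(D,axis=1)[:,None]
def onz(d,uv,z):
    C,D=ray(d,uv); return C+D*((z-C[2])/D[:,2])[:,None]
def tri(ds,uvs):
    A=np.zeros((3,3));b=np.zeros(3)
    for d,uv in zip(ds,uvs):
        C,D=ray(d,uv); M=np.eye(3)-np.outer(D[0],D[0]); A+=M;b+=M@C
    return np.linalg.solve(A,b)
E
python3 - <<'E'
from h import *
for n in ('side','top','wrist'):
    d=save(n,n+'0'); C,_=ray(d,[[280,210]]); print(n,C.round(),d['k1'])
s=observe(); print(s)
E
```

```text
pics
side [106. 526. 893.] -0.06176670252158861
top [ 431.  -24. 1395.] -0.03922269883588512
wrist [ 318. -572.  374.] 0.002980251354884952
{'t': 0.15, 'qpos': array([-1.23557630e+00,  4.80688566e-01,  1.59674009e+00, -3.69076439e-05,
        1.06510361e+00, -4.65745301e-02]), 'qvel': array([-0.00019832, -0.00169211, -0.00272556,  0.00067007, -0.00053235,
       -0.00047403]), 'joint_torque': array([-2.72285142e-03, -9.51155806e+01, -4.30459106e+01, -3.22142050e-04,
        8.18986504e-03, -8.00473373e-06]), 'eef_pos': array([ 242.09914741, -602.88543715,  230.81522851]), 'tool_rot': array([ 9.81832575e-01,  1.89748711e-01, -8.35401104e-05, -4.62596469e-04]), 'force': array([ 0.31668025, -0.62233968,  0.26940982]), 'torque': array([-0.01446105,  0.03623755, -0.01748034]), 'gripper_width': 0.9989622099198405}
```

View pics/top0.png

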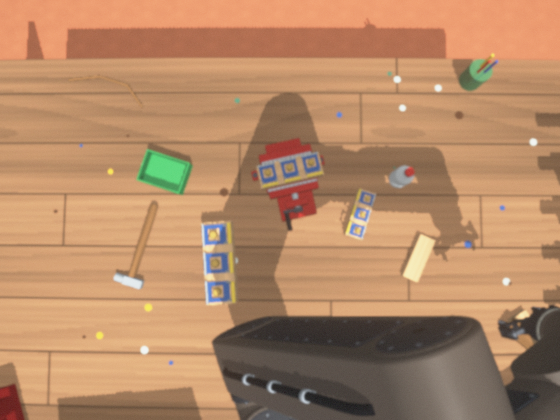

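View pics/side0.png

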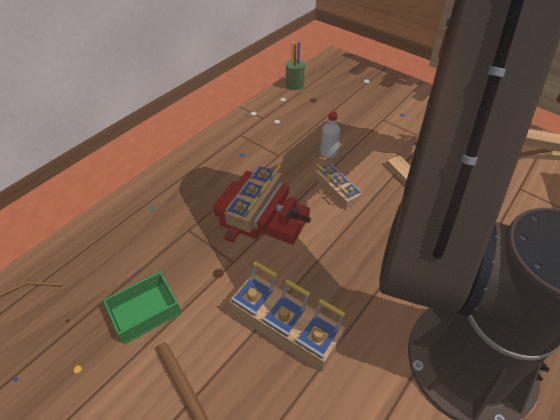

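View pics/wrist0.png

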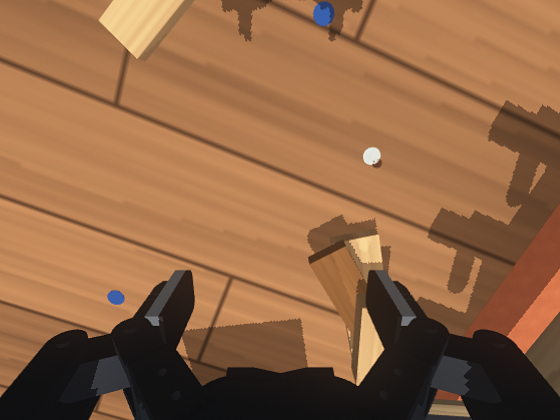

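Three jig-like things show up in the top view: a large one at (217,262), one in the red vise at (290,168) and a small one at (361,214). The middle-sized one is the one in the vise. I'll enlarge it to confirm.

```bash
python3 - <<'E'
from h import *
t=load('top0')['frame'][125:245,235:345]; s=load('side0')['frame'][155:250,205:325]
cv2.imwrite('pics/tc.png',cv2.resize(t,None,fx=5,fy=5,interpolation=2)[:,:,::-1])
cv2.imwrite('pics/sc.png',cv2.resize(s,None,fx=6,fy=6,interpolation=2)[:,:,::-1])
E
```

```text
(no output)
```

View pics/tc.png

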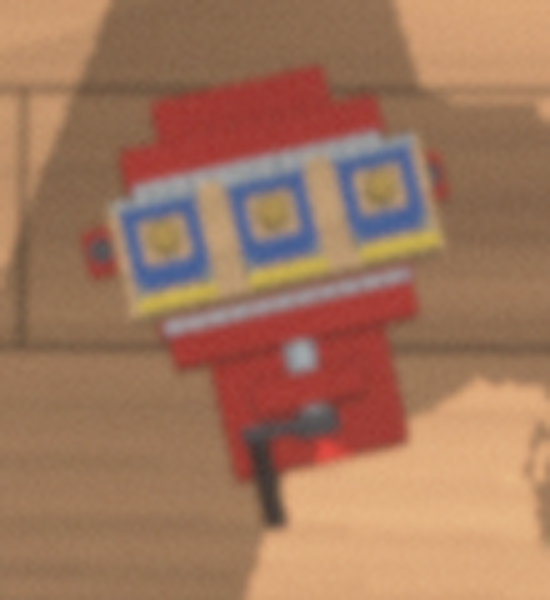

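View pics/sc.png

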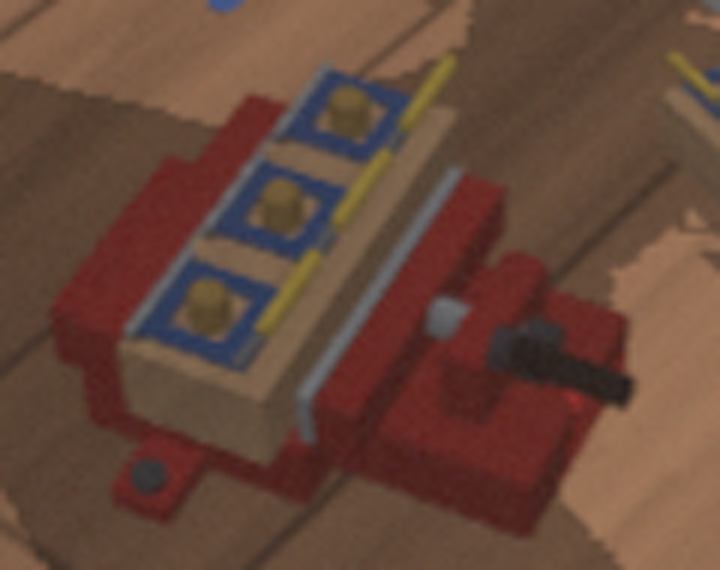

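```bash
python3 - <<'E'
from h import *
t=load('top0');s=load('side0')
T=np.array([[168,238],[273,212],[382,188],[267,482]])/5+[234.6,124.6]
S=np.array([[212,293],[285,195],[352,98],[578,370]])/6+[204.6,154.6]
for a,b in zip(T,S):
    p=tri([t,s],[a,b]); print(p.round(1), (proj(t,p)-a).round(1),(proj(s,p)-b).round(1))
print(onz(t,T[:3],103).round(1), onz(s,S[:3],103).round(1))
E
```

```text
[632.7  37.9 100.5] [[0.1 0.2]] [[-0.3 -0. ]]
[647.6 -23.8 100.2] [[0.3 0.4]] [[-0.6 -0.1]]
[662.2 -86.9 102.2] [[0.2 0.2]] [[-0.3 -0. ]]
[488.6 -21.6 102.6] [[0.5 0.8]] [[-1.1 -0.1]]
[[632.8  38.2 103. ]
 [648.4 -22.8 103. ]
 [662.8 -86.3 103. ]] [[630.4  39.1 103. ]
 [644.3 -22.6 103. ]
 [660.9 -86.7 103. ]]
```

The middle-sized jig is the one in the vise: yaw is about 0.23, the bolts sit at z≈101–103 as expected, and the handle at z≈103 fits crank≈0.3. I'll turn the tool so that its x lies along the vise's y.

>>> apply_moves:
  steps:
    - {"turn":-0.12}
    - {"turn":-0.12}
    - {"turn":-0.12}
    - {"turn":-0.12}
    - {"turn":-0.12}
    - {"turn":-0.12}
    - {"turn":-0.12}
    - {"turn":-0.12}
    - {"turn":-0.12}
    - {"turn":-0.12}
  fingers: 0
  grip_force: 40

```text
schema error: expected keys tx, ty, tz, turn
```

```bash
cat >> h.py <<'E'
from scipy.spatial.transform import Rotation as Rn
VY=0.232
X=np.array([np.cos(VY),np.sin(VY),0]);Y=np.array([-np.sin(VY),np.cos(VY),0]);Z=np.array([0,0,1.])
O=np.array([642.4,-20.2,0])
def v2w(p): return O+p[0]*X+p[1]*Y+p[2]*Z
def w2v(P):
    d=np.array(P)-O; return np.array([d@X,d@Y,d[2]])
def go(P,verbose=True):
    s=observe(); R=Rn.from_quat(s['tool_rot']).as_matrix(); d=R.T@(np.array(P)-s['eef_pos'])/10
    yaw=np.arctan2(R[1,0],R[0,0]); print('t',round(s['t'],2),'tcp',s['eef_pos'].round(1),'vise',w2v(s['eef_pos']).round(1),'F',s['force'].round(1),'shift cm',d.round(2),'turn',round(yaw-(VY+np.pi/2),3),'tilt',R[:,2].round(3),'gw',round(s['gripper_width'],3))
E
python3 - <<'E'
from h import *
go(v2w([-153,75,215]))
E
```

```text
t 0.15 tcp [ 242.1 -602.9  230.8] vise [-523.5 -475.   230.8] F [ 0.3 -0.6  0.3] shift cm [ 44.85 -48.86   1.63] turn -1.421 tilt [-0.     0.001 -1.   ] gw 0.999
```

>>> apply_moves:
  steps:
    - {"tx":0,"ty":0,"tz":0,"turn":-0.12}
    - {"tx":0,"ty":0,"tz":0,"turn":-0.12}
    - {"tx":0,"ty":0,"tz":0,"turn":-0.12}
    - {"tx":0,"ty":0,"tz":0,"turn":-0.12}
    - {"tx":0,"ty":0,"tz":0,"turn":-0.12}
    - {"tx":0,"ty":0,"tz":0,"turn":-0.12}
    - {"tx":0,"ty":0,"tz":0,"turn":-0.12}
    - {"tx":0,"ty":0,"tz":0,"turn":-0.12}
    - {"tx":0,"ty":0,"tz":0,"turn":-0.12}
    - {"tx":0,"ty":0,"tz":0,"turn":-0.12}
  fingers: 0
  grip_force: 40

```text
t: 0.98
eef_pos: [241.5, -601.1, 227.9]
tool_rot: [0.688, 0.726, 0.002, -0.003]
force: [0.5, 0.8, -0.7]
gripper_width: -0.004
```

```bash
python3 - <<'E'
from h import *
go(v2w([-153,75,215]))
E
```

```text
t 0.98 tcp [ 241.5 -601.1  227.9] vise [-523.7 -473.1  227.9] F [ 0.5  0.8 -0.7] shift cm [60.5  26.8   1.62] turn -0.178 tilt [-0.002  0.006 -1.   ] gw -0.004
```

>>> apply_moves:
  steps:
    - {"tx":0,"ty":0,"tz":-0.2,"turn":-0.09}
    - {"tx":0,"ty":0,"tz":-0.2,"turn":-0.09}
    - {"tx":3.3,"ty":2.2,"tz":0,"turn":0}
    - {"tx":3.3,"ty":2.2,"tz":0,"turn":0}
    - {"tx":3.3,"ty":2.2,"tz":0,"turn":0}
    - {"tx":3.3,"ty":2.2,"tz":0,"turn":0}
    - {"tx":3.3,"ty":2.2,"tz":0,"turn":0}
    - {"tx":3.3,"ty":2.2,"tz":0,"turn":0}
    - {"tx":3.3,"ty":2.2,"tz":0,"turn":0}
    - {"tx":3.3,"ty":2.2,"tz":0,"turn":0}

```text
t: 1.82
eef_pos: [345.3, -295.7, 230.2]
tool_rot: [0.615, 0.789, 0.001, -0.003]
force: [1.6, -0.2, 0.5]
gripper_width: 0.001
```

```bash
python3 - <<'E'
from h import *
go(v2w([-153,75,215]))
E
```

```text
t 1.82 tcp [ 345.3 -295.7  230.2] vise [-352.5 -199.8  230.2] F [ 1.6 -0.2  0.5] shift cm [27.19 20.34  1.67] turn 0.014 tilt [-0.003  0.006 -1.   ] gw 0.001
```

>>> apply_moves:
  steps:
    - {"tx":3.3,"ty":2.4,"tz":0,"turn":0.01}
    - {"tx":3.3,"ty":2.4,"tz":0,"turn":0}
    - {"tx":3.3,"ty":2.4,"tz":0,"turn":0}
    - {"tx":3.3,"ty":2.4,"tz":0,"turn":0}
    - {"tx":3.3,"ty":2.4,"tz":0,"turn":0}
    - {"tx":3.3,"ty":2.4,"tz":0,"turn":0}
    - {"tx":3.0,"ty":2.4,"tz":0,"turn":0}
    - {"tx":2.5,"ty":2.0,"tz":0,"turn":0}
    - {"tx":0,"ty":0,"tz":0,"turn":0}

```text
t: 2.57
eef_pos: [470.0, 10.0, 232.5]
tool_rot: [0.619, 0.786, 0.003, -0.002]
force: [-0.7, -0.1, -0.7]
gripper_width: 0.001
```

```bash
python3 - <<'E'
from h import *
go(v2w([-153,75,215]))
t=save('top','t1');s=save('side','s1');save('wrist','w1')
np.set_printoptions(suppress=True)
out=np.hstack([cv2.resize(s['frame'][155:250,205:325],(756,600),interpolation=2)])
cv2.imwrite('pics/s1c.png',out[:,:,::-1])
E
```

```text
t 2.57 tcp [470.   10.  232.5] vise [-160.9   69.1  232.5] F [-0.7 -0.1 -0.7] shift cm [0.58 0.79 1.75] turn 0.005 tilt [-0.     0.007 -1.   ] gw 0.001
```

View pics/w1.png

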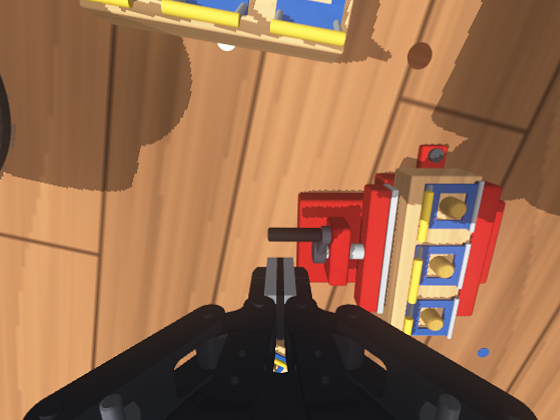

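View pics/s1.png

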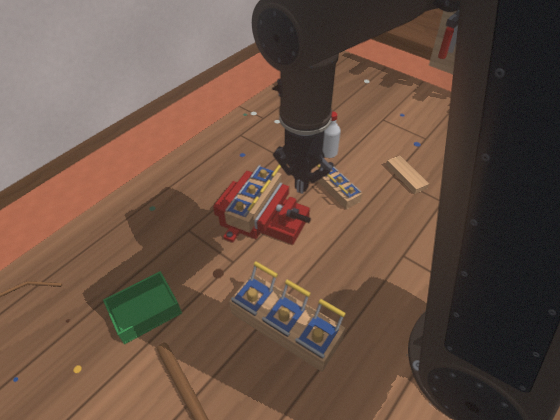

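```bash
python3 - <<'E'
from h import *
w=load('w1')
cv2.imwrite('pics/w1c.png',cv2.resize(w['frame'][140:350,250:520],None,fx=2.9,fy=2.8,interpolation=2)[:,:,::-1])
P=onz(w,[[455,207],[443,266],[433,318]],103); print(P.round(1)); print([w2v(p).round(1) for p in P])
P=onz(w,[[268,235],[322,235]],103); print(P.round(1),[w2v(p).round(1) for p in P])
for q in (0,.1,.2,.3,.4):
  a=1-q
  print(q,proj(w,[v2w([-150-26,55*np.sin(a),60+55*np.cos(a)]),v2w([-150+26,55*np.sin(a),60+55*np.cos(a)])]).round(1).tolist())
E
```

```text
[[629.3  43.3 103. ]
 [643.2 -17.4 103. ]
 [657.6 -77.9 103. ]]
[array([  1.9,  64.8, 103. ]), array([  1.4,   2.6, 103. ]), array([  1.5, -59.7, 103. ])]
[[464.2 -26.3 103. ]
 [515.4 -13.8 103. ]] [array([-174.8,   35.1,  103. ]), array([-122.2,   35.4,  103. ])]
0 [[267.2, 219.6], [319.0, 219.9]]
0.1 [[267.1, 224.1], [319.4, 224.4]]
0.2 [[266.9, 229.0], [319.7, 229.4]]
0.3 [[266.8, 234.3], [320.0, 234.6]]
0.4 [[266.7, 239.8], [320.2, 240.1]]
```

View pics/w1c.png

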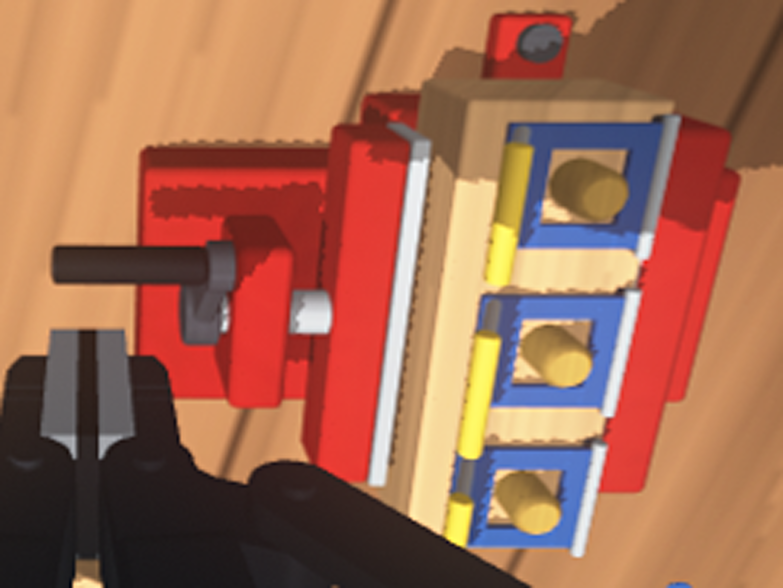

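Crank≈0.3 predicts the handle at (267–320,234), and it is seen at (268–322,235), so the vise frame is good. I'll descend beside the handle on its +y side.

>>> apply_moves:
  steps:
    - {"tx":0.4,"ty":0.5,"tz":3.5,"turn":0}
    - {"tx":0,"ty":0,"tz":3.5,"turn":0}
    - {"tx":0,"ty":0,"tz":3.5,"turn":0}
    - {"tx":0,"ty":0,"tz":2.5,"turn":0}
    - {"tx":0,"ty":0,"tz":1.5,"turn":0}
    - {"tx":0,"ty":0,"tz":0.3,"turn":0}

```text
t: 3.22
eef_pos: [471.8, 4.0, 81.5]
tool_rot: [0.622, 0.783, 0.003, 0.0]
force: [-1.0, 0.5, -1.0]
gripper_width: 0.001
```

```bash
python3 - <<'E'
from h import *
go(v2w([-155,70,87]))
E
```

```text
t 3.22 tcp [471.8   4.   81.5] vise [-160.5   62.8   81.5] F [-1.   0.5 -1. ] shift cm [ 0.73  0.55 -0.55] turn -0.005 tilt [ 0.004  0.004 -1.   ] gw 0.001
```

>>> apply_moves:
  steps:
    - {"tx":-1,"ty":0.3,"tz":-0.4,"turn":0}
    - {"tx":-1,"ty":0.2,"tz":0,"turn":0}
    - {"tx":-1.2,"ty":0,"tz":0,"turn":0}
    - {"tx":-1.2,"ty":0,"tz":0,"turn":0}
    - {"tx":-1.2,"ty":0,"tz":0,"turn":0}

```text
t: 3.63
eef_pos: [486.2, -54.4, 88.5]
tool_rot: [0.624, 0.781, 0.002, -0.003]
force: [0.4, 8.5, -0.3]
gripper_width: 0.001
```

```bash
python3 - <<'E'
from h import *
go(v2w([-155,-10,87])); save('wrist','w2')
E
```

```text
t 3.63 tcp [486.2 -54.4  88.5] vise [-159.9    2.7   88.5] F [ 0.4  8.5 -0.3] shift cm [-1.26  0.5   0.14] turn -0.009 tilt [-0.002  0.007 -1.   ] gw 0.001
```

View pics/w2.png

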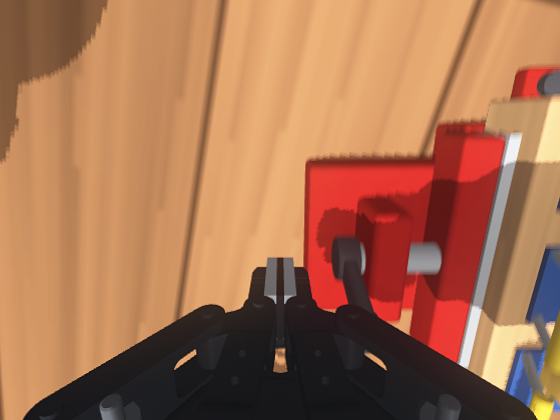

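>>> apply_moves:
  steps:
    - {"tx":-0.8,"ty":0.2,"tz":0,"turn":0}
    - {"tx":-0.7,"ty":0.1,"tz":0.1,"turn":0}
    - {"tx":-0.5,"ty":0,"tz":0.1,"turn":0}

```text
t: 3.93
eef_pos: [492.4, -77.2, 90.1]
tool_rot: [0.626, 0.78, 0.002, -0.004]
force: [1.7, 33.5, -1.4]
gripper_width: -0.001
```

```bash
python3 - <<'E'
from h import *
go(v2w([-155,-20,87]))
E
```

```text
t 3.93 tcp [492.4 -77.2  90.1] vise [-159.   -21.    90.1] F [ 1.7 33.5 -1.4] shift cm [0.11 0.4  0.31] turn -0.014 tilt [-0.004  0.008 -1.   ] gw -0.001
```

>>> apply_moves:
  steps:
    - {"tx":-0.4,"ty":0,"tz":0,"turn":0}
    - {"tx":-0.4,"ty":0,"tz":0,"turn":0}
    - {"tx":-0.4,"ty":0,"tz":0,"turn":0}
    - {"tx":-0.3,"ty":0,"tz":0,"turn":0}
    - {"tx":-0.3,"ty":0,"tz":0,"turn":0}

```text
t: 4.35
eef_pos: [492.9, -79.9, 94.1]
tool_rot: [0.632, 0.775, 0.01, -0.014]
force: [6.1, 51.6, -1.3]
gripper_width: -0.002
```

```bash
python3 - <<'E'
from h import *
go(v2w([-155,0,87]))
E
```

```text
t 4.35 tcp [492.9 -79.9  94.1] vise [-159.2  -23.7   94.1] F [ 6.1 51.6 -1.3] shift cm [2.36 0.35 0.8 ] turn -0.03 tilt [-0.01   0.034 -0.999] gw -0.002
```

Clamped firmly: the crank stopped and resisted with over 50 N. Now I'll back off and go up.

>>> apply_moves:
  steps:
    - {"tx":0.6,"ty":0,"tz":0,"turn":0}
    - {"tx":1.5,"ty":0,"tz":0,"turn":0.01}
    - {"tx":1,"ty":0,"tz":-2,"turn":0.01}
    - {"tx":1,"ty":0,"tz":-3.5,"turn":0.01}
    - {"tx":3,"ty":1,"tz":-2.5,"turn":0}
    - {"tx":3,"ty":1,"tz":-2.5,"turn":0}
    - {"tx":0,"ty":0,"tz":0,"turn":0}

```text
t: 4.93
eef_pos: [497.3, 19.5, 216.1]
tool_rot: [0.647, 0.762, 0.013, -0.013]
force: [1.3, -0.4, 0.4]
gripper_width: -0.001
```

```bash
python3 - <<'E'
from h import *
go(v2w([-155,70,200])); d=save('wrist','w3');save('top','t3')
cv2.imwrite('pics/w3c.png',cv2.resize(d['frame'][100:380,250:560],None,fx=2.5,fy=2.1,interpolation=2)[:,:,::-1])
E
```

```text
t 4.93 tcp [497.3  19.5 216.1] vise [-132.1   72.   216.1] F [ 1.3 -0.4  0.4] shift cm [-0.41 -2.27  1.59] turn -0.07 tilt [-0.003  0.037 -0.999] gw -0.001
```

View pics/w3.png

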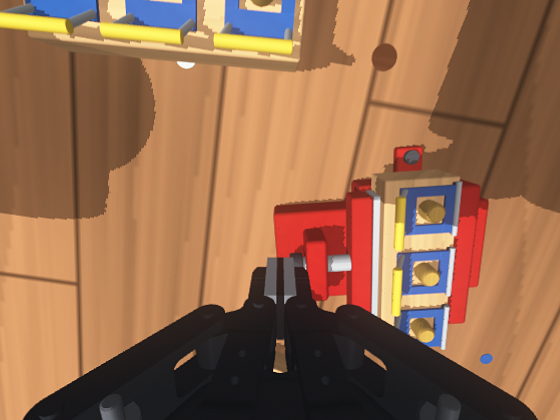

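>>> apply_moves:
  steps:
    - {"tx":0,"ty":3.5,"tz":0,"turn":-0.07}
    - {"tx":0,"ty":3.5,"tz":0,"turn":0}
    - {"tx":1,"ty":3.5,"tz":0,"turn":0}
    - {"tx":1,"ty":2,"tz":0,"turn":0}
    - {"tx":0,"ty":0,"tz":0,"turn":0}
    - {"tx":0,"ty":0,"tz":0,"turn":0}

```text
t: 5.53
eef_pos: [613.4, 56.2, 211.0]
tool_rot: [0.621, 0.784, 0.01, -0.015]
force: [-0.1, -0.2, 0.3]
gripper_width: -0.002
```

```bash
python3 - <<'E'
from h import *
go(v2w([5,70,200])); d=save('wrist','w4')
cv2.imwrite('pics/w4c.png',cv2.resize(d['frame'],None,fx=1.4,fy=1.4,interpolation=2)[:,:,::-1])
E
```

```text
t 5.53 tcp [613.4  56.2 211. ] vise [-10.6  81.  211. ] F [-0.1 -0.2  0.3] shift cm [-1.14  1.57  1.05] turn -0.001 tilt [-0.012  0.034 -0.999] gw -0.002
```

View pics/w4c.png

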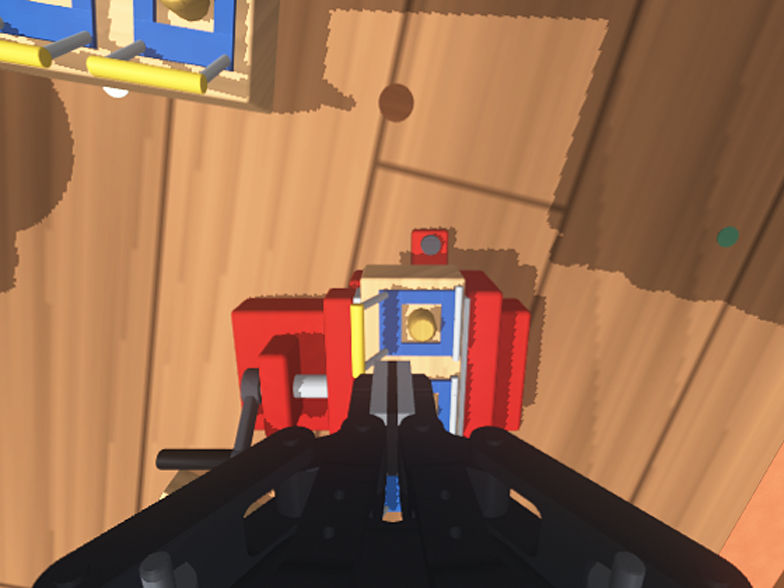

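```bash
python3 - <<'E'
from h import *
d=load('w4'); w=load('w3')
print(w2v(onz(d,[[303,230.5]],103)[0]).round(1))
for p in ([436,209],[430.5,271.5],[424,328]): print(w2v(onz(w,[p],103)[0]).round(1))
t=load('t3'); cv2.imwrite('pics/t3c.png',cv2.resize(t['frame'][125:245,235:345],None,fx=5,fy=5,interpolation=2)[:,:,::-1])
# outline check: bar handle 1 center pred & hinge
for P in ([5,65,103],[5,65,91],[-24,65,121],[-24,83,121],[-24,47,121],[40,65,91]): print(P,proj(d,v2w(P)).round(1)*1.4)
E
```

```text
[  9.6  66.2 103. ]
[  7.5  66.  103. ]
[  7.    4.2 103. ]
[  5.  -58.8 103. ]
[5, 65, 103] [[416.92 324.38]]
[5, 65, 91] [[415.94 318.22]]
[-24, 65, 121] [[369.88 334.74]]
[-24, 83, 121] [[369.46 306.04]]
[-24, 47, 121] [[370.3  362.32]]
[40, 65, 91] [[468.58 318.36]]
```

View pics/t3c.png

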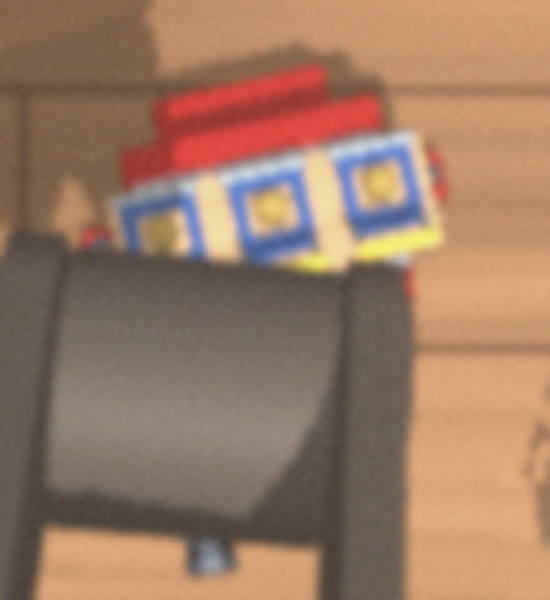

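>>> apply_moves:
  steps:
    - {"tx":-3.7,"ty":0.5,"tz":0,"turn":0}
    - {"tx":-3.7,"ty":0.4,"tz":0,"turn":0}
    - {"tx":-3.7,"ty":0.4,"tz":0,"turn":0}
    - {"tx":-3,"ty":0,"tz":0,"turn":0}
    - {"tx":-2,"ty":0,"tz":0,"turn":0}
    - {"tx":0,"ty":0,"tz":0,"turn":0}
    - {"tx":0,"ty":0,"tz":0,"turn":0}

```text
t: 6.17
eef_pos: [654.4, -111.5, 202.4]
tool_rot: [0.622, 0.783, 0.007, -0.019]
force: [-0.4, -0.2, -0.2]
gripper_width: 0.004
```

```bash
python3 - <<'E'
from h import *
go(v2w([5,-70,200])); d=save('wrist','w5')
cv2.imwrite('pics/w5c.png',cv2.resize(d['frame'],None,fx=1.4,fy=1.4,interpolation=2)[:,:,::-1])
E
```

```text
t 6.17 tcp [ 654.4 -111.5  202.4] vise [ -9.3 -91.6 202.4] F [-0.4 -0.2 -0.2] shift cm [2.16 1.42 0.31] turn -0.005 tilt [-0.021  0.034 -0.999] gw 0.004
```

View pics/w5c.png

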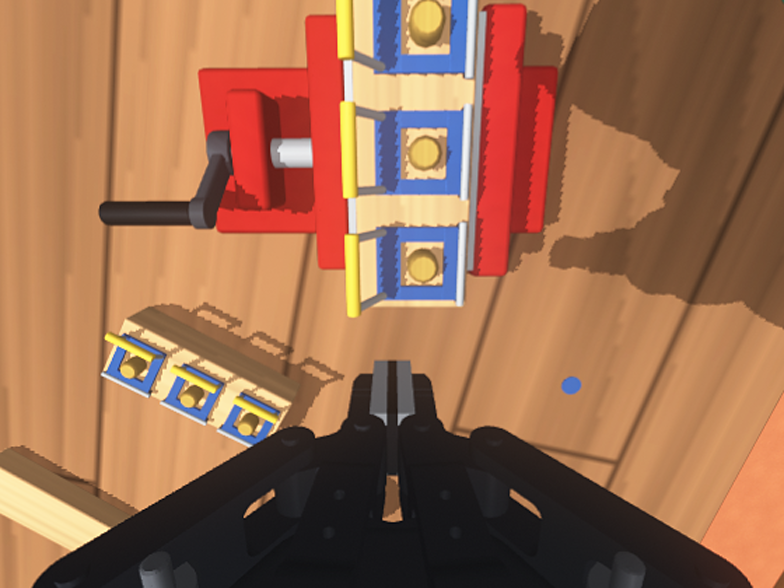

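```bash
python3 - <<'E'
from h import *
d=load('w5')
for n,p,z in [('b1',(427,16),103),('b2',(427,150),103),('b3',(423,262),103),('bar2',(348,150),121),('bar2a',(347,102),121),('bar2b',(349,198),121),('bar3',(352,275),121),('bar3a',(351,235),121),('bar3b',(353,314),121),('hinge2',(465,152),88),('jigedgeR3',(463,305),85),('jigL3',(354,308),85),('fixedjaw edge top L',(484,100),72),('crankhandle L',(100,212),102),('R',(205,214),102)]:
    print(n,w2v(onz(d,[np.array(p)/1.4],z)[0]).round(1))
E
```

```text
b1 [  7.8  61.4 103. ]
b2 [  9.1  -2.7 103. ]
b3 [  8.  -65.2 103. ]
bar2 [-32.3  -3.4 121. ]
bar2a [-32.1  19.  121. ]
bar2b [-32.6 -27.3 121. ]
bar3 [-32.2 -68.8 121. ]
bar3a [-32.1 -46.7 121. ]
bar3b [-32.3 -91.5 121. ]
hinge2 [32.2 -3.1 88. ]
jigedgeR3 [ 35.7 -97.4  85. ]
jigL3 [-35.5 -99.5  85. ]
fixedjaw edge top L [44.7 27.  72. ]
crankhandle L [-179.   -35.8  102. ]
R [-118.2  -37.1  102. ]
```

```bash
python3 - <<'E'
from h import *
s=observe()
for f,tcp in (('w5',s['eef_pos']),('w4',[613.4,56.2,211]),('w1',[470,10,232.5])): print((proj(load(f),tcp)*1.4).round(1), load(f)['rvec'].ravel(), ray(load(f),[[280,210]]))
R=Rn.from_quat(s['tool_rot']).as_matrix(); d=load('w5')
C,D=ray(d,[[280,210]]); print('cam in tool',R.T@(C-s['eef_pos']),R.T@D[0])
E
```

```text
[[391.6 381.8]] [-2.83917904 -0.32843449 -0.02853205] (array([638.88524933, -36.63038391, 348.28954226]), array([[ 0.05071146, -0.26856605, -0.96192548]]))
[[391.6 382.2]] [-2.83734586 -0.3320006  -0.04153306] (array([596.37058173, 131.07824653, 356.67418245]), array([[ 0.06006242, -0.26864065, -0.96136606]]))
[[398.5 376.7]] [-2.80758821 -0.33633339 -0.05230726] (array([449.05599424,  85.71296586, 375.52568707]), array([[ 0.07161863, -0.29499255, -0.95281172]]))
cam in tool [ 8.17323373e+01 -9.93227162e-03 -1.42875292e+02] [-3.09260922e-01  8.01623385e-04  9.50976887e-01]
```

>>> apply_moves:
  steps:
    - {"tx":1.4,"ty":0.9,"tz":0,"turn":0}
    - {"tx":1.0,"ty":0.7,"tz":0,"turn":0}
    - {"tx":0,"ty":0,"tz":2.5,"turn":0}
    - {"tx":0,"ty":0,"tz":2.5,"turn":0}
    - {"tx":0,"ty":0,"tz":1.5,"turn":0}
    - {"tx":0,"ty":0,"tz":0,"turn":0}

```text
t: 6.72
eef_pos: [663.2, -72.3, 138.8]
tool_rot: [0.62, 0.784, 0.008, -0.018]
force: [-1.8, -0.2, -0.4]
gripper_width: 0.001
```

```bash
python3 - <<'E'
from h import *
go(v2w([8,-67.5,112])); d=save('wrist','w6')
cv2.imwrite('pics/w6c.png',cv2.resize(d['frame'],None,fx=1.4,fy=1.4,interpolation=2)[:,:,::-1]); save('side','s6')
E
```

```text
t 6.72 tcp [663.2 -72.3 138.8] vise [  8.2 -55.5 138.8] F [-1.8 -0.2 -0.4] shift cm [-1.3   0.    2.63] turn -0.0 tilt [-0.018  0.035 -0.999] gw 0.001
```

View pics/w6c.png

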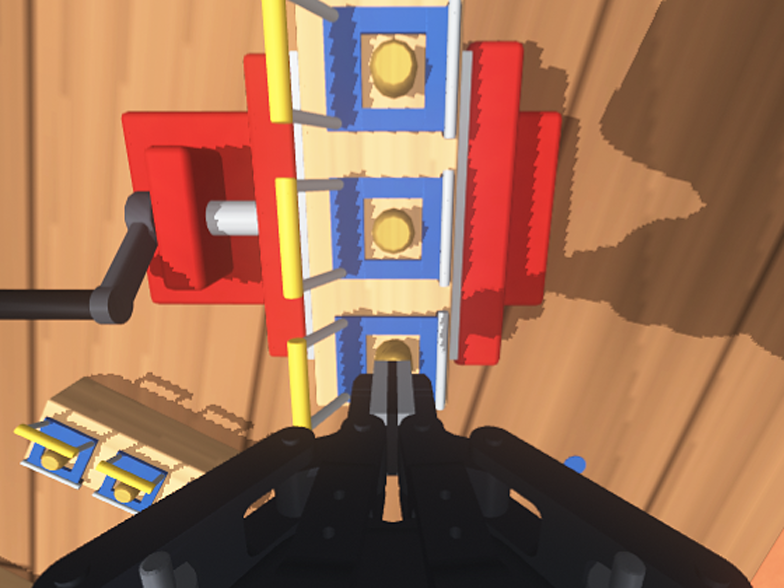

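View pics/s6.png

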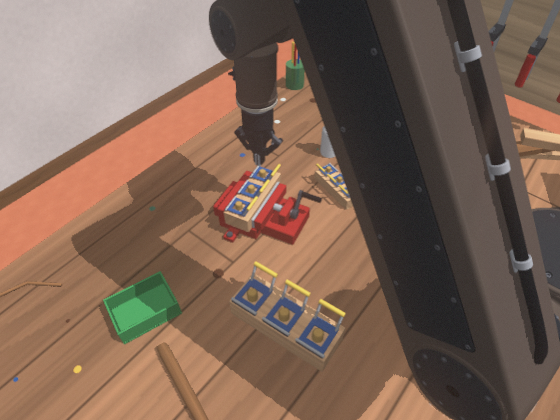

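```bash
python3 - <<'E'
from h import *
d=load('w6')
for n,p,z in [('b1',(392,62),101),('b2',(393,229),101),('bar2a',(285,180),121),('bar2b',(291,297),121),('bar3a',(296,340),121)]:
    print(n,w2v(onz(d,[np.array(p)/1.4],z)[0]).round(1))
E
```

```text
b1 [  7.8  62.7 101. ]
b2 [  8.4  -2.  101. ]
bar2a [-32.   18.7 121. ]
bar2b [-32.7 -26.9 121. ]
bar3a [-31.9 -45.6 121. ]
```

>>> apply_moves:
  steps:
    - {"tx":-0.9,"ty":0,"tz":0,"turn":0}
    - {"tx":-0.4,"ty":0,"tz":1,"turn":0}
    - {"tx":-0.1,"ty":0,"tz":1,"turn":0}
    - {"tx":0,"ty":0,"tz":0.5,"turn":0}
    - {"tx":0,"ty":0,"tz":0.2,"turn":0}

```text
t: 7.23
eef_pos: [670.8, -86.4, 116.7]
tool_rot: [0.62, 0.784, 0.01, -0.013]
force: [0.2, -0.3, -0.4]
gripper_width: -0.001
```

```bash
python3 - <<'E'
from h import *
go(v2w([8,-67,104]))
E
```

```text
t 7.23 tcp [670.8 -86.4 116.7] vise [ 12.4 -71.  116.7] F [ 0.2 -0.3 -0.4] shift cm [ 0.36 -0.44  1.28] turn 0.001 tilt [-0.008  0.033 -0.999] gw -0.001
```

>>> apply_moves:
  steps:
    - {"tx":0.2,"ty":-0.3,"tz":0.4,"turn":0}
    - {"tx":0.1,"ty":-0.1,"tz":0.4,"turn":0}
    - {"tx":0,"ty":0,"tz":0.4,"turn":0}
    - {"tx":0,"ty":0,"tz":0.3,"turn":0}

```text
t: 7.57
eef_pos: [665.9, -84.2, 101.8]
tool_rot: [0.62, 0.784, 0.011, -0.013]
force: [-17.7, -0.5, 66.1]
gripper_width: 0.004
```

```bash
python3 - <<'E'
from h import *
go(v2w([8,-67,98]))
E
```

```text
t 7.57 tcp [665.9 -84.2 101.8] vise [  8.1 -67.7 101.8] F [-17.7  -0.5  66.1] shift cm [ 0.06 -0.01  0.39] turn 0.0 tilt [-0.007  0.033 -0.999] gw 0.004
```

Bolt 3 is tight: 66 N at z 101.8 and it didn't sink. On to bolt 2.

>>> apply_moves:
  steps:
    - {"tx":0,"ty":0,"tz":-1.0,"turn":0}
    - {"tx":0,"ty":0,"tz":-1.0,"turn":0}
    - {"tx":2.2,"ty":0,"tz":0,"turn":0}
    - {"tx":2.2,"ty":0,"tz":0,"turn":0}
    - {"tx":1.5,"ty":0,"tz":0,"turn":0}
    - {"tx":0.2,"ty":0,"tz":0,"turn":0}
    - {"tx":0,"ty":0,"tz":0,"turn":0}

```text
t: 8.15
eef_pos: [652.0, -23.9, 126.1]
tool_rot: [0.621, 0.784, 0.011, -0.012]
force: [0.3, -0.5, 1.8]
gripper_width: 0.0
```

```bash
python3 - <<'E'
from h import *
go(v2w([8,-2.5,106]));d=save('wrist','w7')
E
```

```text
t 8.15 tcp [652.  -23.9 126.1] vise [  8.5  -5.8 126.1] F [ 0.3 -0.5  1.8] shift cm [ 0.26 -0.06  2.02] turn -0.001 tilt [-0.005  0.032 -0.999] gw 0.0
```

View pics/w7.png

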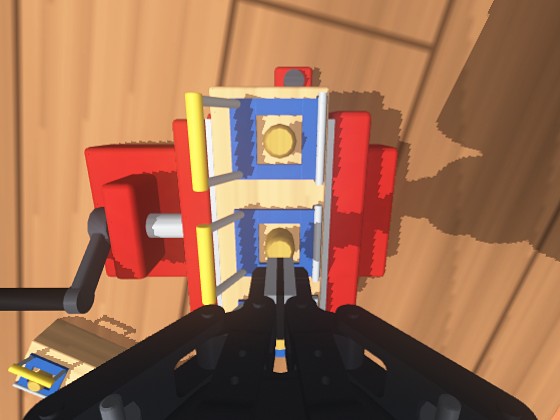

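>>> apply_moves:
  steps:
    - {"tx":0.3,"ty":0,"tz":0.8,"turn":0}
    - {"tx":0.1,"ty":0,"tz":0.6,"turn":0}
    - {"tx":0,"ty":0,"tz":0.4,"turn":0}
    - {"tx":0,"ty":0,"tz":0.2,"turn":0}
    - {"tx":0,"ty":0,"tz":0.2,"turn":0}
    - {"tx":0,"ty":0,"tz":0.2,"turn":0}

```text
t: 8.7
eef_pos: [651.7, -21.5, 99.0]
tool_rot: [0.622, 0.783, 0.011, -0.012]
force: [-0.6, 2.7, 4.3]
gripper_width: 0.003
```

```bash
python3 - <<'E'
from h import *
go(v2w([8,-2.5,98]))
E
```

```text
t 8.7 tcp [651.7 -21.5  99. ] vise [ 8.7 -3.4 99. ] F [-0.6  2.7  4.3] shift cm [ 0.09 -0.07  0.1 ] turn -0.003 tilt [-0.005  0.032 -0.999] gw 0.003
```

Bolt 2 gives way at about 4 N, so I'll keep pressing.

>>> apply_moves:
  steps:
    - {"tx":0,"ty":0,"tz":0.3,"turn":0}
    - {"tx":0,"ty":0,"tz":0.3,"turn":0}
    - {"tx":0,"ty":0,"tz":0.3,"turn":0}
    - {"tx":0,"ty":0,"tz":0.2,"turn":0}

```text
t: 9.03
eef_pos: [651.9, -21.4, 94.8]
tool_rot: [0.622, 0.783, 0.012, -0.011]
force: [-11.7, 1.4, 25.4]
gripper_width: 0.002
```

```bash
python3 - <<'E'
from h import *
go(v2w([8,-2.5,94]))
E
```

```text
t 9.03 tcp [651.9 -21.4  94.8] vise [ 8.9 -3.4 94.8] F [-11.7   1.4  25.4] shift cm [ 0.09 -0.09  0.08] turn -0.003 tilt [-0.003  0.032 -0.999] gw 0.002
```

>>> apply_moves:
  steps:
    - {"tx":0,"ty":0,"tz":-1.5,"turn":0}
    - {"tx":0,"ty":0,"tz":-3,"turn":0}
    - {"tx":0,"ty":0,"tz":-3,"turn":0}
    - {"tx":0,"ty":-2,"tz":0,"turn":0}
    - {"tx":0,"ty":-2,"tz":0,"turn":0}
    - {"tx":0,"ty":0,"tz":0,"turn":0}
    - {"tx":0,"ty":0,"tz":0,"turn":0}

```text
t: 9.62
eef_pos: [612.3, -34.5, 174.0]
tool_rot: [0.622, 0.783, 0.012, -0.01]
force: [0.5, 0.2, 0.1]
gripper_width: 0.003
```

>>> apply_moves:
  steps:
    - {"tx":0,"ty":0,"tz":0,"turn":0}
    - {"tx":0,"ty":0,"tz":0,"turn":0}
    - {"tx":0,"ty":0,"tz":0,"turn":0}
    - {"tx":0,"ty":0,"tz":0,"turn":0}
  fingers: 0.45
  grip_force: 40

```text
t: 9.95
eef_pos: [613.6, -34.5, 173.1]
tool_rot: [0.622, 0.783, 0.012, -0.01]
force: [0.4, -0.1, -0.3]
gripper_width: 0.449
```

```bash
python3 - <<'E'
from h import *
go(v2w([-32,-3.8,112]));d=save('wrist','w8'); cv2.imwrite('pics/w8c.png',cv2.resize(d['frame'],None,fx=1.4,fy=1.4,interpolation=2)[:,:,::-1])
E
```

```text
t 9.95 tcp [613.6 -34.5 173.1] vise [-31.3  -7.3 173.1] F [ 0.4 -0.1 -0.3] shift cm [ 0.17 -0.11  6.12] turn -0.003 tilt [-0.001  0.031 -1.   ] gw 0.449
```

View pics/w8c.png

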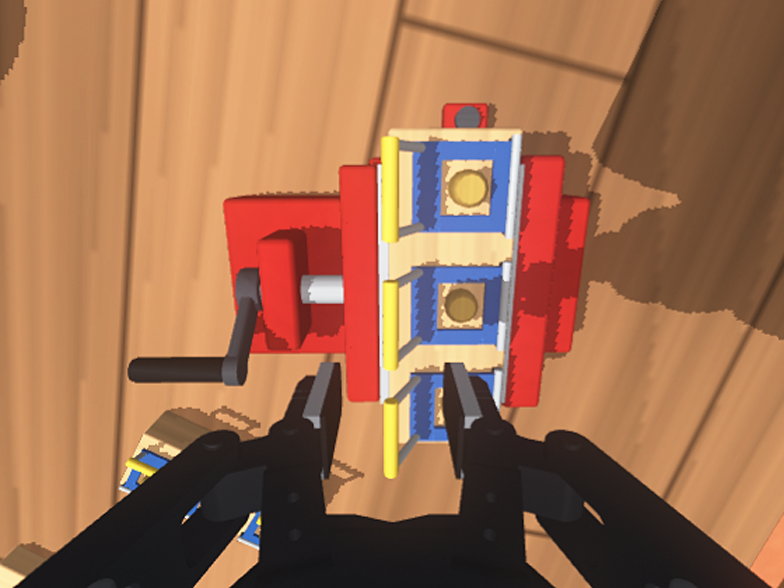

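>>> apply_moves:
  steps:
    - {"tx":0.2,"ty":-0.1,"tz":2,"turn":0}
    - {"tx":0,"ty":0,"tz":2,"turn":0}
    - {"tx":0,"ty":0,"tz":1,"turn":0}
    - {"tx":0,"ty":0,"tz":0.3,"turn":0}
    - {"tx":0,"ty":0,"tz":0,"turn":0}

```text
t: 10.42
eef_pos: [613.8, -30.8, 118.2]
tool_rot: [0.621, 0.783, 0.012, -0.009]
force: [-0.7, -0.3, -0.2]
gripper_width: 0.448
```

```bash
python3 - <<'E'
from h import *
go(v2w([-32,-4,108]));d=save('wrist','w9'); cv2.imwrite('pics/w9c.png',cv2.resize(d['frame'],None,fx=1.4,fy=1.4,interpolation=2)[:,:,::-1])
E
```

```text
t 10.42 tcp [613.8 -30.8 118.2] vise [-30.2  -3.7 118.2] F [-0.7 -0.3 -0.2] shift cm [-0.06 -0.18  1.01] turn -0.002 tilt [ 0.     0.031 -1.   ] gw 0.448
```

View pics/w9c.png

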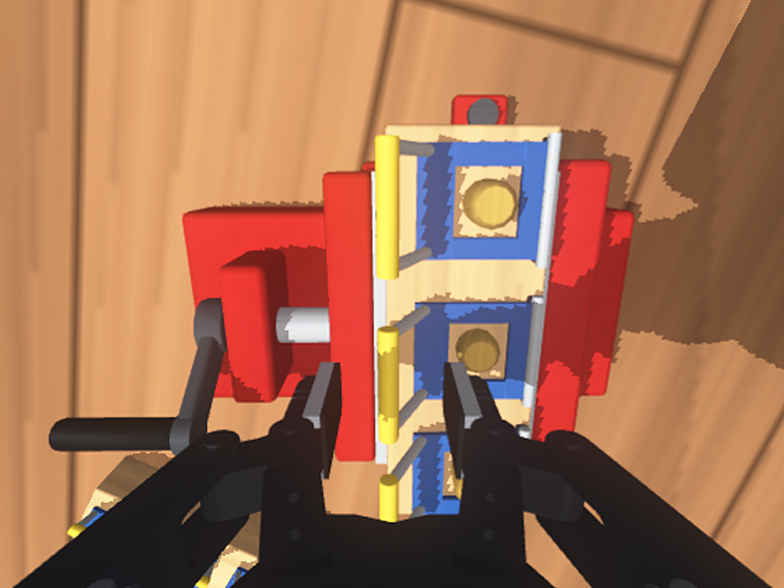

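>>> apply_moves:
  steps:
    - {"tx":0,"ty":-0.2,"tz":0.6,"turn":0}
    - {"tx":0,"ty":0,"tz":0.4,"turn":0}
    - {"tx":0,"ty":0,"tz":0,"turn":0}

```text
t: 10.72
eef_pos: [613.1, -31.2, 109.6]
tool_rot: [0.621, 0.783, 0.013, -0.008]
force: [-0.2, 0.3, -0.2]
gripper_width: 0.449
```

>>> apply_moves:
  steps:
    - {"tx":0,"ty":0,"tz":0,"turn":0}
    - {"tx":0,"ty":0,"tz":0,"turn":0}
    - {"tx":0,"ty":0,"tz":0,"turn":0}
    - {"tx":0,"ty":0,"tz":0,"turn":0}
    - {"tx":0,"ty":0,"tz":0,"turn":0}
  fingers: 0
  grip_force: 30

```text
t: 11.13
eef_pos: [612.8, -31.5, 110.7]
tool_rot: [0.621, 0.783, 0.013, -0.008]
force: [-0.4, 0.8, -2.0]
gripper_width: 0.078
```

```bash
python3 - <<'E'
from h import *
go(v2w([-32,-4,108]));d=save('wrist','w10')
E
```

```text
t 11.13 tcp [612.8 -31.5 110.7] vise [-31.4  -4.1 110.7] F [-0.4  0.8 -2. ] shift cm [ 0.01 -0.06  0.27] turn -0.002 tilt [ 0.003  0.03  -1.   ] gw 0.078
```

View pics/w10.png

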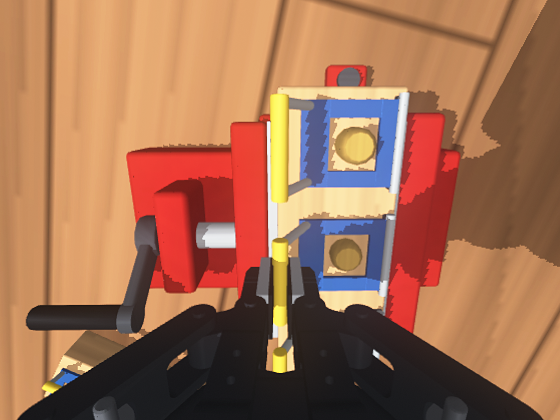

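>>> apply_moves:
  steps:
    - {"tx":0,"ty":0.33,"tz":-0.62,"turn":0}
    - {"tx":0,"ty":0.39,"tz":-0.59,"turn":0}
    - {"tx":0,"ty":0.45,"tz":-0.55,"turn":0}
    - {"tx":0,"ty":0.5,"tz":-0.49,"turn":0}

```text
t: 11.52
eef_pos: [629.1, -27.7, 134.4]
tool_rot: [0.621, 0.783, 0.012, -0.009]
force: [1.9, 2.3, -7.4]
gripper_width: 0.078
```

```bash
cat >> h.py <<'E'
def arc(ths,p0=(-31.4,-4.1,110.7)):
    s=observe(); 
    for th in ths:
        a=.438+th; P=np.array([p0[0]+64-70.7*np.cos(a),p0[1],p0[2]+70.7*np.sin(a)-30]); print(th,P.round(1),(P-w2v(s['eef_pos'])).round(1))
E
python3 - <<'E'
from h import *
go(v2w([-31.4,-4.1,110.7])); arc([.3,.4,.5,.6,.7,.8,.9,1.])
E
```

```text
t 11.52 tcp [629.1 -27.7 134.4] vise [-14.7  -4.2 134.4] F [ 1.9  2.3 -7.4] shift cm [-0.07 -1.69  2.35] turn -0.003 tilt [ 0.001  0.031 -1.   ] gw 0.078
0.3 [-19.7  -4.1 128.3] [-5.   0.1 -6.1]
0.4 [-14.7  -4.1 133.3] [ 0.   0.1 -1.1]
0.5 [ -9.2  -4.1 137.7] [5.5 0.1 3.3]
0.6 [ -3.3  -4.1 141.6] [11.4  0.1  7.2]
0.7 [  2.9  -4.1 144.9] [17.7  0.1 10.5]
0.8 [  9.5  -4.1 147.5] [24.2  0.1 13.1]
0.9 [ 16.3  -4.1 149.5] [31.   0.1 15.1]
1.0 [ 23.2  -4.1 150.8] [37.9  0.1 16.4]
```

Right on the arc at about 0.4 rad with light forces. I'll carry on.

>>> apply_moves:
  steps:
    - {"tx":0,"ty":0.55,"tz":-0.35,"turn":0}
    - {"tx":0,"ty":0.59,"tz":-0.37,"turn":0}
    - {"tx":0,"ty":0.62,"tz":-0.3,"turn":0}
    - {"tx":0,"ty":0.66,"tz":-0.25,"turn":0}

```text
t: 11.85
eef_pos: [653.6, -21.9, 150.4]
tool_rot: [0.621, 0.783, 0.012, -0.01]
force: [-2.8, 1.3, -0.5]
gripper_width: 0.075
```

```bash
python3 - <<'E'
from h import *
go(v2w([-31.4,-4.1,110.7])); arc([.7,.8,.9,1.]); save('side','s11')
d=save('wrist','w11')
E
```

```text
t 11.85 tcp [653.6 -21.9 150.4] vise [ 10.5  -4.2 150.4] F [-2.8  1.3 -0.5] shift cm [-0.12 -4.22  3.94] turn -0.002 tilt [-0.001  0.031 -1.   ] gw 0.075
0.7 [  2.9  -4.1 144.9] [-7.6  0.1 -5.5]
0.8 [  9.5  -4.1 147.5] [-1.   0.1 -2.8]
0.9 [ 16.3  -4.1 149.5] [ 5.8  0.1 -0.9]
1.0 [ 23.2  -4.1 150.8] [12.7  0.1  0.4]
```

View pics/w11.png

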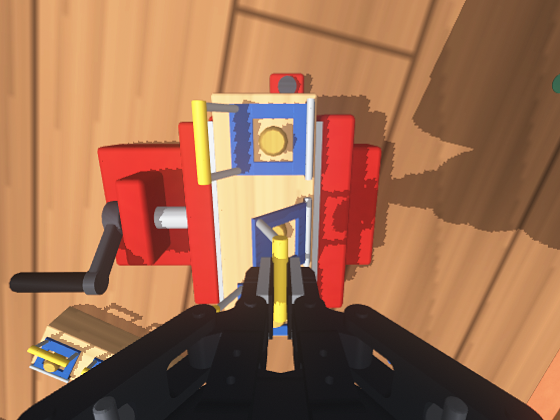

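>>> apply_moves:
  steps:
    - {"tx":0,"ty":0.5,"tz":0,"turn":0}
    - {"tx":0,"ty":0.3,"tz":0,"turn":0}
    - {"tx":0,"ty":0,"tz":0,"turn":0}
    - {"tx":0,"ty":0,"tz":0,"turn":0}
    - {"tx":0,"ty":0,"tz":0,"turn":0}
    - {"tx":0,"ty":0,"tz":0,"turn":0}

```text
t: 12.45
eef_pos: [663.3, -19.6, 152.2]
tool_rot: [0.621, 0.784, 0.013, -0.009]
force: [-1.4, 1.6, 2.5]
gripper_width: 0.074
```

```bash
python3 - <<'E'
from h import *
go(v2w([-31.4,-4.1,110.7])); arc([.7,.8,.9,1.]); s=save('side','s12');d=save('wrist','w12')
cv2.imwrite('pics/s12c.png',cv2.resize(s['frame'][130:250,195:345],None,fx=5,fy=5,interpolation=2)[:,:,::-1]); save('top','t12'); print(observe()['qvel'].round(4))
E
```

```text
t 12.45 tcp [663.3 -19.6 152.2] vise [ 20.5  -4.3 152.2] F [-1.4  1.6  2.5] shift cm [-0.11 -5.22  4.11] turn -0.001 tilt [ 0.002  0.031 -1.   ] gw 0.074
0.7 [  2.9  -4.1 144.9] [-17.5   0.2  -7.4]
0.8 [  9.5  -4.1 147.5] [-11.    0.2  -4.7]
0.9 [ 16.3  -4.1 149.5] [-4.2  0.2 -2.7]
1.0 [ 23.2  -4.1 150.8] [ 2.8  0.2 -1.5]
[ 0.      0.0011 -0.0004 -0.0013  0.0004 -0.0009]
```

View pics/s12c.png

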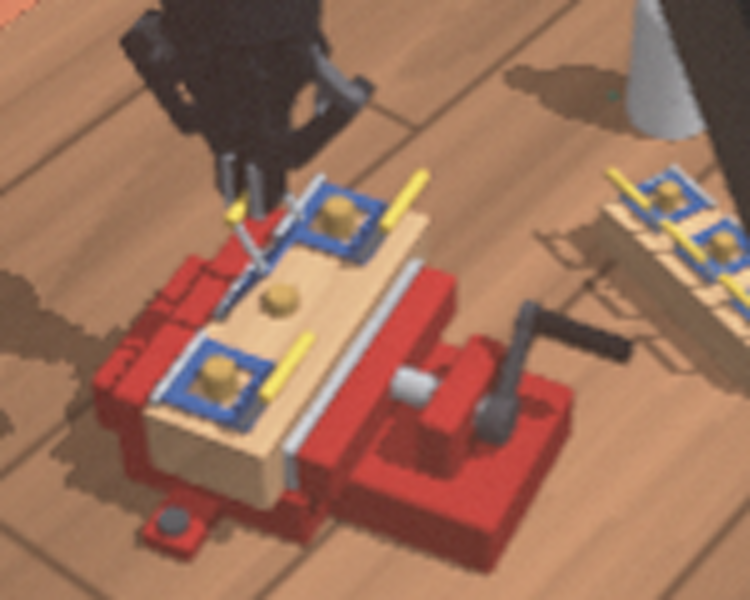

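View pics/w12.png

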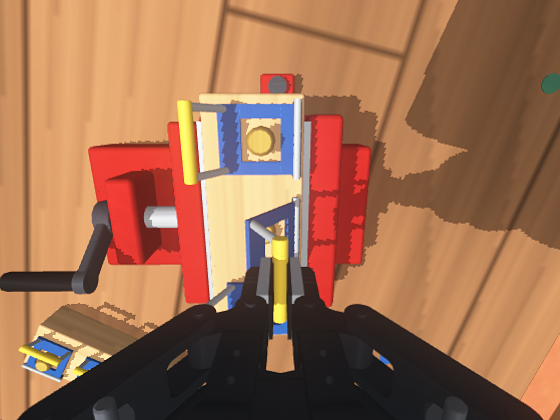

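View pics/t12.png

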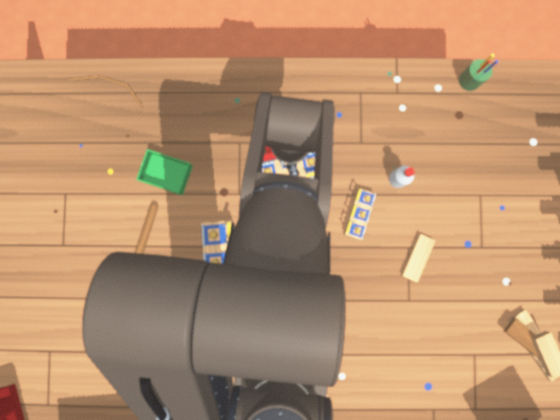

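The views show cover 2 held open at about 0.95 rad with its bar between the pads. Covers 1 and 3 are shut, the crank stands where I left it, the bystanders are unmoved and the arm is still. Handing in.

```bash
python3 - <<'E'
from rig import hand_in
print(hand_in())
E
```

```text
the job is handed in; nothing more can be done
None
```

The job is handed in at about 12.5 s of the 61 s allowed, with cover 2 held open in the fingers. No verdict was reported.

**What I did:**
- **Clamping:** I pushed the crank over the top until it stopped at about 1.72 rad (jaw about 10.3 mm) and resisted with about 50 N.
- **Finding the loose bolt:** Bolt 3 held firm at about 66 N. Bolt 2 began to sink at about 4 N and bottomed about 8 mm down. I did not need to tap bolt 1.
- **Opening the cover:** I gripped bolt 2's yellow bar with 30 N and swung its cover along the hinge arc to about 0.95 rad.

**Last checks:**
- The bar sat between the pads (opening 0.074), and the arm was still.
- Covers 1 and 3 were shut.
- The crank handle was still where I left it.
- The glue, tub and offcut had not moved. The hammer was partly hidden by the arm, but I saw no change in it.
- I could not measure the jaw's grip on the jig directly; I inferred it from the crank's resistance and position.

**Disagreements:**
- Early wrist-camera positions along the jig were off by up to 5 mm from later ones. I used the closer views.
- The tool picked up a tilt of about 0.03 rad while pushing the crank.
- The final height was 1.5–2.7 mm above the computed arc, probably from the bar slipping slightly in the pads or from model error.

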